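# Weigh a packed carton of glass bulbs

### The arm

A 6-joint arm with a two-finger parallel gripper is mounted at the origin on the work surface. World frame = base frame: x ahead of the robot, y to its left, z up, the work surface at z = 0. Lengths are in m, angles in rad, forces in N, time in s.
With the tool pointing down it reaches from about 0.35 to 0.975 m from the base axis. Payload 4.9 kg.
Tool frame: the origin (TCP) lies midway between the tips of the shut fingers; the grasp point (between the pads) lies 19 mm behind it; z points along the fingers, y is the line along which they close (so a half turn about z gives the same grasp; the last joint's range is limited). The gripper opens to 85 mm and grips with 20 to 120 N. Pads are 22 mm wide; open, the fingers measure 114 mm over their backs; the gripper's body (76 mm by 85 mm) begins 54 mm behind the grasp point. The pads swing forward as they close: fully open they stand 13 mm farther back than shut.
Start: joints at [-1.429, 0.053, 1.613, -0, 1.476, -0.119], TCP at [0.161, -0.604, 0.231] pointing down, gripper open.
Joint ranges: [-3.01, 3.01], [-1.01, 2.22], [0.06, 2.58], [-1.02, 4.17], [0.09, 2.62], [-3.14, 3.14]. Speed limits (rad/s): [2.57, 2.57, 3.14, 3.14, 3.14, 3.14].

### API

Orientations are given as a rotation vector (axis times angle).
In Python, from station import telemetry, optics, ctrl gives the robot as it stands.
- The arm moves only by the shell command python3 -m pendant 'ROWS' [FORCE]. ROWS is JSON, one flat list of numbers, 7 for each row, row after row: the turn, a rotation vector about the tool's x, y, z as a fraction of full scale, then the shift along the tool's x, y, z as a fraction of full scale, then the opening, from 0 (shut) to 1 (fully open). In form: [ax, ay, az, tx, ty, tz, fingers, ax, ay, az, tx, ty, tz, fingers, ...]. A call has 1 to 12 rows; each row is the pose to reach, as a shift and turn from the pose commanded when the call began, along the tool's axes at that moment; what a row does not reach only later rows make up. Full scale, the value 1, is 300 mm for a shift and 30 degrees for a turn. A row lasts 1/8 s, in which the tool goes at most 62.5 mm and 10.7 degrees, less where a joint would pass 70% of its speed; a pose out of reach is approached as far as the arm can. A call with a number of a shift or a turn outside -1 to 1 is refused whole. A call with a gripper value outside its range is refused whole. The fingers move at their own pace and stop on an object; FORCE is the grip in N (left out, the last holds). Time passes only in rows, so rows that repeat a pose let the fingers close. It gives the time, the measured TCP pose, the force, the opening and the grip force at its end, in the units of the state.
- telemetry.get_obs(): the state, without advancing time (a new reading comes with each control period).
- optics.get_image(name): name is "scene" or "top"; returns a dict with "image" (420x560x3 uint8, red, green, blue), "depth" (420x560 float32, m along the optical axis (not along the pixel's ray), 0 where there is no reading), "fx", "fy", "cx", "cy" (pixels), "rvec" (rotation vector, rad) and "tvec" (3), from world to camera coordinates, as OpenCV has them. Camera axes: x right, y down, z forward; pixel columns grow to the right and rows downward; lengths in m; the calibration is good to about 2 mm. A picture is of the moment at which its call begins.
- ctrl.finish_job(): hands the job in; it is judged then, once.
The state is a dict: "t": time; "q": joint angles; "dq": joint speeds; "effort": joint torques, N m; "tool_pos": TCP position; "tool_rot": TCP orientation; "contact_force": force on the tool from outside, world axes, zero at the start; "wrist_torque": the same for the moment, N m; "opening": finger opening in m; "grip_force": force on a finger pad.
Only numpy, scipy, OpenCV 4.12 (cv2) and the standard library are available. Lean on these libraries where they do the work, as an engineer would, in place of code of your own. Each camera call takes 0.05 s, during which the arm holds its last target. There are 200 camera calls.

### The job

Push the open carton of glass bulbs along the slide bed and between the two guide rails until it stands wholly on the scale's platter, sliding it flat, slowly and steadily, with neither the carton nor your hand touching a rail. Only push it: do not lift or carry it. Then press the big round key on the weighing console fully down and let it up again to print the label, leaving the small zero key and everything else on the bench alone.

Things in the scene. Friction and masses are not known exactly. Their poses are not given: they have to be found in the camera images.
- carton: the open cardboard carton to be weighed, six amber glass bulbs in its cells: 106 mm across (its x), 150 mm long (its y), 60 mm high, walls 4 mm, about 0.22 to 0.45 kg, slides with ordinary friction. It starts on the slide bed in front of the rails, askew and off the lane's middle. Origin at the centre of its underside; its y points along the lane when it stands straight
- lane: the weigh lane, fixed to the bench. Its y axis runs along the lane in the direction of travel (roughly to the robot's left), its x axis across the lane (away from the robot), z up. Origin at bench height, below the seam between slide bed and platter, on the lane's middle line. The slide bed is a flat steel sheet 180 mm wide, top 70 mm above the origin, from y = -400 to -4 mm, open at its start and at both sides
- platter_centre (a point): centre of the top face of the scale's platter: 180 mm across, 210 mm along the lane, level with the slide bed (70 mm above the bench), 109 mm past the seam; axes as the lane's. The platter's far end is open
- rail_near: the fixed guide rail on the robot's side: a white strip on an aluminium bar, 30 mm high (15 to 45 mm above the bed), straight for 340 mm (lane y = -120 to 220 mm), with a 50 mm lead-in bent 25 degrees outwards at its start (to lane y = -165 mm); clamps and posts outside it, up to 75 mm outwards and 55 mm above the bed. Origin mid-length on its inner face, at lane x = -66 mm, y = 50 mm, 30 mm above the bed; axes as the lane's
- rail_far: the fixed guide rail on the far side, mirror image of the near one; origin mid-length on its inner face, at lane x = +66 mm; the clear lane between the rails is 132 mm wide, so the carton has 13 mm on each side
- console: the fixed weighing console left of the lane: grey housing 115 x 130 mm (x, y), front deck 45 mm high with the two keys, display housing behind (+x) from x = 17 mm, 85 mm high, with a label standing to 110 mm. Origin under its centre
- print_key_top (a point): centre of the top face of the big round key (34 mm across) on the console's deck, at console x = -22, y = -32 mm (to the right as seen from the robot); it prints the weight label; it is pressed straight down. z up
- print_key (a joint): travel of the big key in m: 0 up, 0.006 fully down; sprung, fully down takes 4 N, comes up by itself
- zero_key_top (a point): centre of the top face of the small round key (16 mm across), 74 mm to the left (+y) of the big one; it zeroes the scale
- zero_key (a joint): travel of the small key in m: 0 up, 0.006 fully down
- platter: the scale's platter; origin as point platter_centre
- bulb_a: loose amber glass bulb, 60 mm wide, 78 mm high, standing neck up on the bench beside the lane; origin under its foot
- bulb_b: loose amber glass bulb, 68 mm wide, 88 mm high, standing neck up between the robot and the console; origin under its foot
- tape_roll: loose roll of clear packing tape lying flat beyond the far rail, 96 mm across, 48 mm high; origin under its centre
- cap_jar: loose glass jar with steel lid beyond the far rail, 56 mm across, 75 mm high; origin under its centre
- fire_brick: loose fire brick, 230 x 114 x 64 mm (x, y, z), on the right of the bench; origin under its centre
- closed_carton: loose closed and taped carton, 106 x 150 x 60 mm (x, y, z), lying on the bench itself between the robot and the start of the slide bed; not the one to be weighed; origin under its centre
Mind the look-alikes: they are no part of the job. Leave any green look-alike of the carton alone.

How it is judged:
On the way, in this order (a step that is already met when the one before it is completed fails the run):
1. the carton stands at rest on the platter (y of carton in the frame of lane between 0.077 and 0.141 m and x of carton in the frame of lane between -0.03 and 0.03 m and contact force between carton and platter above 1.2 N and z of carton in the frame of lane below 0.078 m and angle between carton's own z axis and vertical below 0.08 rad and linear speed of carton below 0.01 m/s), for 0.3 s.
2. the big key is pressed down (value of joint print_key above 0.0045 m), for 0.05 s.
At the end, for the whole second after the job is handed in: The carton stands flat and at rest wholly on the platter (its centre within 32 mm of the platter's centre along the lane, within 30 mm across), clear of both rails and of the robot, and both keys are up again (all of step 1 and contact force between carton and rail_near below 0.1 N and contact force between carton and rail_far below 0.1 N and contact force between carton and the fingers below 0.1 N and value of joint each of print_key, zero_key below 0.0015 m); the robot touches nothing.
It fails at once if a guide rail is touched, by the carton, the hand or anything else (contact force between any of rail_near, rail_far and anything else above 0.2 N).
It fails at once if the carton of glass is lifted, carried or tipped instead of sliding flat (z of carton in the frame of lane above 0.082 m or z of carton in the frame of lane below 0.05 m or angle between carton's own z axis and vertical above 0.12 rad).
It fails at once if the carton is shoved or flicked (faster than 0.3 m/s) (linear speed of carton above 0.3 m/s).
It fails at once if the small zero key is pressed, or the big key is pressed while the carton is not on the platter (value of joint zero_key above 0.003 m or (value of joint print_key above 0.003 m and not (y of carton in the frame of lane between 0.077 and 0.141 m and x of carton in the frame of lane between -0.03 and 0.03 m and contact force between carton and platter above 1.2 N and z of carton in the frame of lane below 0.078 m and angle between carton's own z axis and vertical below 0.08 rad))).
It fails at once if something else on the bench is moved by more than 20 mm (distance of any of bulb_a, bulb_b, tape_roll, cap_jar, fire_brick, closed_carton from where it was at the start of the episode above 0.02 m).
It also fails if it takes over 70 s, if anything falls off the work surface, if the arm or the gripper's body presses on something with over 40 N, if the wrist force passes 120 N, or if a joint passes its speed limit or range.

## Working session

There is one attempt and no reset: what is moved stays moved. The work goes in short steps, Python scripts to look and compute and a shell command to move; the robot and the scene stay as the last step left them, time stands still between calls to the robot, and variables do not carry over. Pictures are saved under pics/ and viewed, at most 13 in all, crops included, and the job is handed in when it is done.

```bash
ls; mkdir -p pics
cat > h.py <<'E'
import numpy as np, cv2
from station import telemetry, optics, ctrl
def grab(n):
    d=optics.get_image(n); R=cv2.Rodrigues(np.array(d["rvec"],float))[0]; d["R"]=R; d["t"]=np.array(d["tvec"],float).ravel(); return d
def pts(d):
    z=d["depth"]; v,u=np.mgrid[:z.shape[0],:z.shape[1]]
    c=np.stack([(u-d["cx"])/d["fx"]*z,(v-d["cy"])/d["fy"]*z,z],-1)
    return (c-d["t"])@d["R"]
def ray(d,u,v,h):
    r=np.array([(u-d["cx"])/d["fx"],(v-d["cy"])/d["fy"],1])@d["R"]; o=-d["t"]@d["R"]
    return o+r*(h-o[2])/r[2]
E
python3 - <<'E'
from h import *
import pickle
for n in("scene","top"):
    d=grab(n); pickle.dump(d,open(n+".pkl","wb")); cv2.imwrite(f"pics/{n}.png",cv2.resize(d["image"][...,::-1],(800,600)))
    print(n,-d["t"]@d["R"],d["R"].round(2).tolist(),d["fx"])
o=telemetry.get_obs();print(o["tool_pos"],o["tool_rot"],o["opening"],o["t"])
E
```

```text
pics
scene [1.29828708 0.4665618  1.11813346] [[-0.55, 0.83, 0.01], [0.61, 0.41, -0.68], [-0.57, -0.37, -0.73]] 459.72021322658975
top [ 0.29647737 -0.0693541   1.75689944] [[0.01, -1.0, 0.0], [-0.99, -0.01, -0.13], [0.13, 0.0, -0.99]] 485.49718656658223
[ 0.16108175 -0.60331115  0.23018835] [-3.11309916e+00 -4.08306588e-01  3.48549877e-05] 0.08556648154053516 0.1
```

View pics/scene.png

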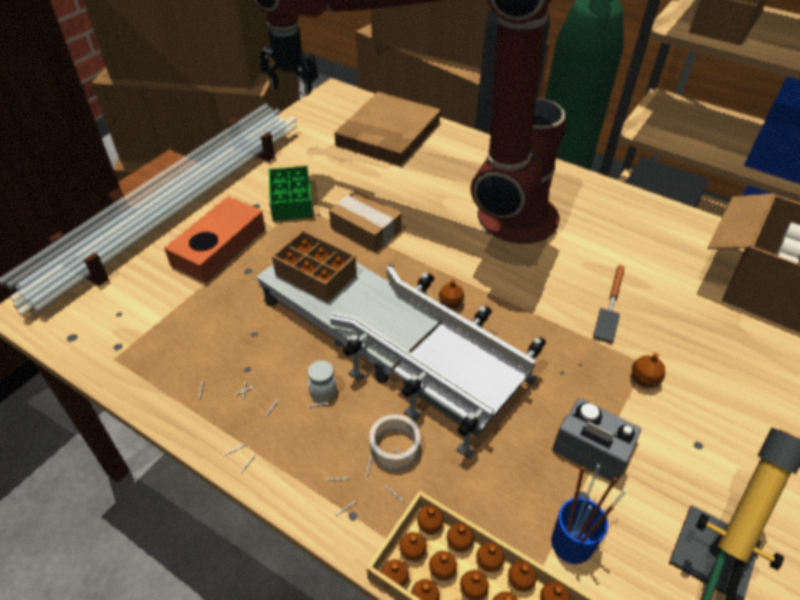

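View pics/top.png

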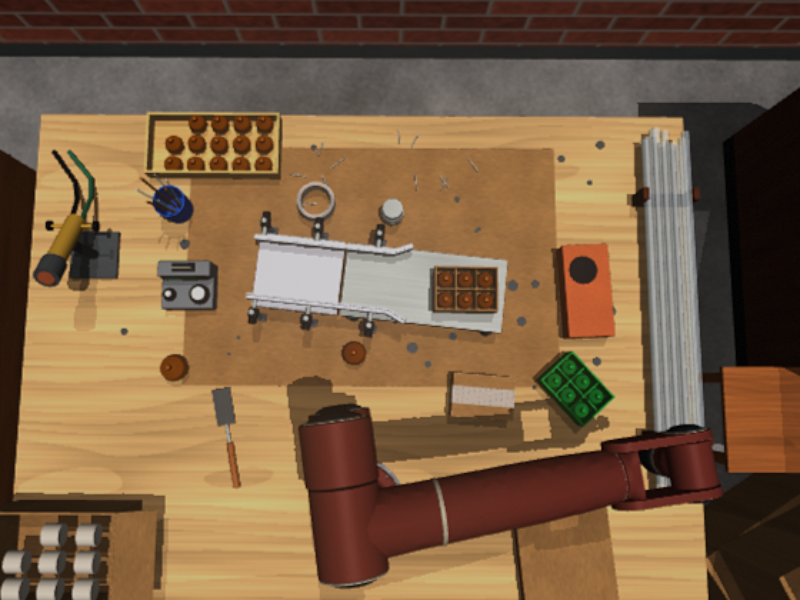

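The carton candidates in the top view (800x600) are the open brown carton on the bed at (465,289), the green look-alike at (575,388) and the closed carton at (482,395). I choose the brown one on the bed. The big key is at (198,293) and the small key at (169,294).

```bash
cat > meas.py <<'E'
from h import *
import pickle,sys
def masks(d):
    P=pts(d); return P,d["image"].astype(int)
def carton(d):
    P,im=masks(d); r,g,b=im[...,0],im[...,1],im[...,2]
    m=(d["depth"]>0)&(abs(P[...,2]-.13)<.007)&(P[...,0]>.3)&(P[...,0]<.75)&(P[...,1]>-.5)&(P[...,1]<.3)&(r-b>15)
    m=m.astype(np.uint8); n,l,s,c=cv2.connectedComponentsWithStats(m); k=1+np.argmax(s[1:,4])
    q=P[l==k][:,:2]; rc=cv2.minAreaRect((q*1000).astype(np.float32)); return rc,len(q),np.median(P[l==k][:,2])
E
python3 - <<'E'
from meas import *
for n in("scene","top"):
    d=pickle.load(open(n+".pkl","rb")); print(n,carton(d))
    P,im=masks(d); z=P[...,2]; ok=d["depth"]>0
    reg=ok&(P[...,0]>.3)&(P[...,0]<.8)&(P[...,1]>-.5)&(P[...,1]<.35)
    m=(reg&(abs(z-.07)<.006)&(im.min(-1)>80)).astype(np.uint8)
    m=cv2.morphologyEx(m,cv2.MORPH_OPEN,np.ones((5,5),np.uint8))
    l,s=cv2.connectedComponentsWithStats(m)[1:3]
    for k in range(1,len(s)):
        if s[k,4]>500:
            q=P[l==k][:,:2]*1000; print("bed",s[k,4],cv2.minAreaRect(q.astype(np.float32)),np.median(z[l==k]))
    # rails
    m=(reg&(abs(z-.115)<.006)&(im.min(-1)>110)).astype(np.uint8)
    l,s=cv2.connectedComponentsWithStats(m)[1:3]
    for k in range(1,len(s)):
        if s[k,4]>60:
            q=P[l==k][:,:2]*1000; f=cv2.fitLine(q.astype(np.float32),cv2.DIST_HUBER,0,.01,.01).ravel(); print("rail",s[k,4],f,q.min(0),q.max(0))
    # keys
    reg=ok&(P[...,0]>.3)&(P[...,0]<.8)&(P[...,1]>.35)&(P[...,1]<.7)
    m=(reg&(z>.03)&(z<.075)&(im.min(-1)>120)).astype(np.uint8)
    l,s,c=cv2.connectedComponentsWithStats(m)[1:4]
    for k in range(1,len(s)):
        if s[k,4]>15: print("key",s[k,4],c[k],np.median(P[l==k],0), P[l==k].mean(0))
d=pickle.load(open("top.pkl","rb"))
cv2.imwrite("pics/crop.png",cv2.resize(d["image"][150:250,160:370,::-1],(800,381),interpolation=cv2.INTER_CUBIC))
E
```

```text
scene (((522.3202514648438, -256.42803955078125), (155.5385284423828, 112.17108917236328), 89.7974624633789), 310, np.float64(0.1275407281099838))
bed 2203 ((542.3800659179688, -96.14369201660156), (268.7824401855469, 184.17013549804688), 81.30640411376953) 0.06920967947978782
bed 2238 ((544.9524536132812, 152.1965789794922), (211.25347900390625, 117.5342025756836), 84.60767364501953) 0.06938613515921702
rail 339 [1.20899387e-01 9.92664754e-01 4.90609253e+02 1.08262764e+02] [ 443.37678016 -111.43148762] [511.91304618 268.20766665]
rail 511 [9.3271695e-02 9.9564070e-01 6.3068170e+02 8.7200844e+01] [ 607.15523747 -128.02082807] [655.30671159 253.41426676]
key 110 [412.45454545 287.08181818] [0.5155651  0.39581325 0.06563199] [0.51446825 0.39581297 0.06503688]
key 213 [431.20657277 296.21596244] [0.49862799 0.44512205 0.04508596] [0.50017938 0.44815677 0.04687178]
top (((561.4241333007812, -209.4976806640625), (39.47940444946289, 81.89350128173828), 33.331233978271484), 43, np.float64(0.13024211577218325))
rail 80 [1.1049877e-01 9.9387628e-01 6.3675452e+02 1.9421974e+02] [626.31576027 135.78105334] [646.98703068 249.24450933]
rail 145 [1.1013764e-01 9.9391633e-01 6.1862244e+02 2.7072311e+01] [602.8798585  -74.45023325] [635.238341   128.66687036]
rail 116 [1.0122298e-01 9.9486375e-01 4.9377478e+02 1.9439616e+02] [481.63386145 129.19284786] [505.33462997 263.316758  ]
rail 205 [1.4462802e-01 9.8948610e-01 4.7202286e+02 9.2027006e+00] [ 438.59170665 -112.61718508] [488.93650435 122.46078244]
key 68 [137.98529412 204.94117647] [0.51032995 0.39570682 0.06707733] [0.51058456 0.39526483 0.06667645]
```

View pics/crop.png

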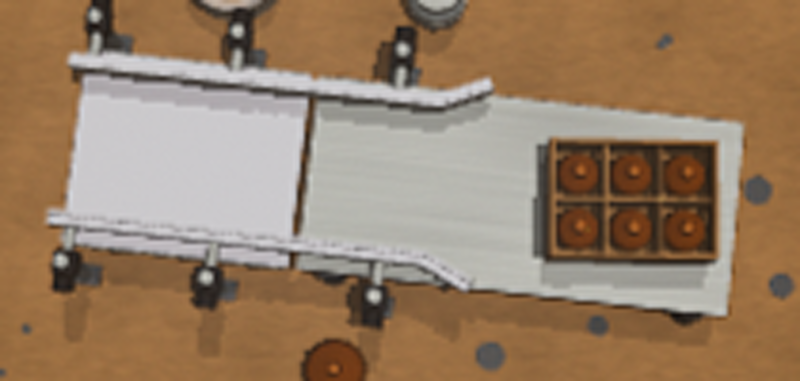

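The crop confirms the brown carton with six bulbs, rim corners at about crop (550,139), (718,143), (716,260) and (546,258). It is askew from the lane. Next I cast rays for the bed edges, seam and rim corners.

Run:
```python
from meas import *
d=pickle.load(open("top.pkl","rb")); im=d["image"].astype(int)
g=lambda x,y,h:ray(d,160+(x+.5)/3.81-.5,150+(y+.5)/3.81-.5,h)[:2]*1000
for n,h,L in(("carton",.13,[(550,139),(718,143),(716,260),(546,258)]),("bedstart far,near, seam far,near",.07,[(743,122),(727,316),(310,97),(296,268)]),
   ("far edge",.07,[(500,98),(743,122)]),("near edge",.07,[(480,290),(727,316)])):
    q=np.array([g(x,y,h) for x,y in L]); print(n,q.round(1).tolist(),[round(float(np.hypot(*(q[i]-q[i-1]))),1) for i in range(len(q))], q.mean(0))
    e=q-np.roll(q,1,0); print(" ang of x/y", np.degrees(np.arctan2(e[:,0],e[:,1])).round(1))
# subpixel lane edges: brightness blue channel per column
b=cv2.cvtColor(d["image"],cv2.COLOR_RGB2HSV)[...,1].astype(int)  # saturation
F=[];N=[]
for u in range(300,352):
    col=b[150:250,u]; i=np.where(col<60)[0]
    F.append(ray(d,u,150+i[0]-.5,.07)[:2]*1000); N.append(ray(d,u,150+i[-1]+.5,.07)[:2]*1000)
for Q in(F,N):
    f=cv2.fitLine(np.array(Q,np.float32),cv2.DIST_HUBER,0,.01,.01).ravel(); print(f, np.degrees(np.arctan2(f[0],f[1])), "x at y=-250",f[2]+(-250-f[3])*f[0]/f[1])
c=d["image"][178:226,296:356,::-1]
cv2.imwrite("pics/crop2.png",cv2.resize(c,(720,576),interpolation=cv2.INTER_CUBIC))
```

```text
carton [[570.0, -183.2], [567.2, -332.8], [462.4, -329.5], [463.4, -179.2]] [106.7, 149.7, 104.8, 150.2] [ 515.74878603 -256.17500275]
 ang of x/y [  92.1 -178.9  -88.2    0.4]
bedstart far,near, seam far,near [[597.0, -366.0], [417.2, -348.3], [618.3, 34.9], [459.1, 45.7]] [434.1, 180.6, 432.8, 159.6] [ 522.92078049 -158.42555767]
 ang of x/y [161.5 -84.4  27.7 -86.1]
far edge [[618.3, -141.2], [597.0, -366.0]] [225.8, 225.8] [ 607.65178875 -253.57627022]
 ang of x/y [   5.4 -174.6]
near edge [[439.8, -122.8], [417.2, -348.3]] [226.6, 226.6] [ 428.53698727 -235.57808203]
 ang of x/y [   5.7 -174.3]
[ 9.9840514e-02  9.9500346e-01  6.0726337e+02 -2.6117285e+02] 5.7299867 x at y=-250 608.38446
[ 1.1004179e-01  9.9392694e-01  4.2537891e+02 -2.6081863e+02] 6.317724 x at y=-250 426.5767
```

View pics/crop2.png

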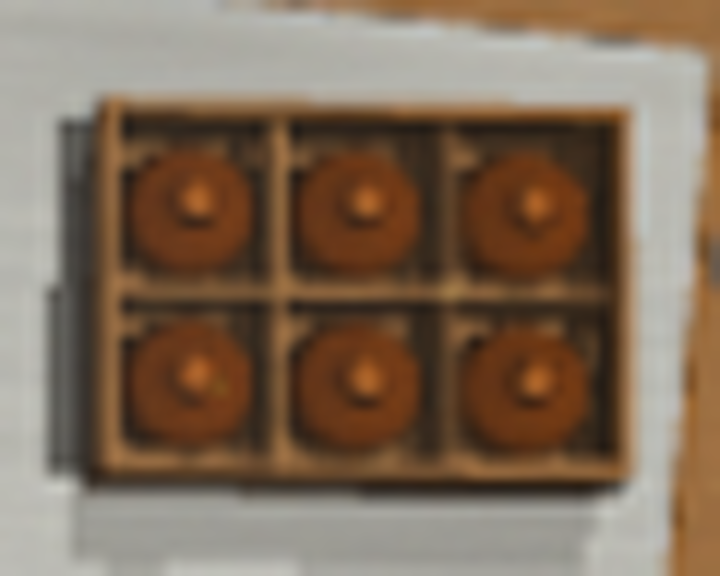

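The carton centre is at about (516,-256) mm with yaw of about 0.7° (x/y). The lane direction is about 6.0° and its origin is about (548.5,41) mm. The carton is roughly on the lane's midline but turned about -5°. I'll push with two fingers, squared to the lane.

```bash
cat > go.py <<'E'
from h import *
import sys
from scipy.spatial.transform import Rotation as Ro
A=np.radians(6.0); EY=np.array([np.sin(A),np.cos(A)]); EX=np.array([np.cos(A),-np.sin(A)]); O=np.array([.5485,.041])
def lane(x,y): return O+x*EX+y*EY
def rel(p,phi):
    o=telemetry.get_obs(); R=Ro.from_rotvec(o["tool_rot"]); c,s=np.cos(np.radians(phi)),np.sin(np.radians(phi))
    T=Ro.from_matrix(np.array([[c,s,0],[s,-c,0],[0,0,-1]])); v=(R.inv()*T).as_rotvec(degrees=True)/30
    t=R.inv().apply(np.array(p)-o["tool_pos"])/.3
    print("t",o["t"],"pos",np.round(o["tool_pos"],4),"turn",v.round(3),"shift",t.round(3),"F",np.round(o["contact_force"],1))
if __name__=="__main__":
    a=[float(x) for x in sys.argv[1:]]; rel([*lane(a[0]/1e3,a[1]/1e3),a[2]/1e3],a[3])
E
python3 go.py 0 -412 220 84
```

```text
t 0.1 pos [ 0.1611 -0.6033  0.2302] turn [-3.000e-03 -2.000e-03 -2.302e+00] shift [ 1.311 -0.459  0.035] F [ 0.1 -0.1 -0.3]
```

```bash
python3 -m pendant '[0,0,-0.2,0.15,-0.05,0,0.7, 0,0,-0.4,0.3,-0.1,0,0.7, 0,0,-0.6,0.5,-0.17,0,0.7, 0,0,-0.8,0.65,-0.23,0,0.7, 0,0,-0.9,0.8,-0.28,0,0.7, 0,0,-0.9,0.8,-0.28,0,0.7]' 60; python3 go.py 0 -412 220 84
```

```text
t: 0.85
tool_pos: [0.3734, -0.4587, 0.2307]
tool_rot: [-2.93, -1.131, -0.0]
contact_force: [0.6, -0.3, -0.0]
opening: 0.0597
grip_force: 0.0
t 0.85 pos [ 0.3734 -0.4587  0.2307] turn [-1.000e-03 -2.000e-03 -1.393e+00] shift [0.528 0.073 0.036] F [ 0.6 -0.3 -0. ]
```

```bash
python3 -m pendant '[0,0,-0.25,0.15,0.02,0,0.7, 0,0,-0.5,0.3,0.04,0.03,0.7, 0,0,-0.8,0.45,0.06,0.03,0.7, 0,0,-0.9,0.53,0.073,0.03,0.7, 0,0,-0.9,0.53,0.073,0.03,0.7]'; python3 go.py 0 -412 92 84
```

```text
t: 1.48
tool_pos: [0.5045, -0.3705, 0.2217]
tool_rot: [-2.588, -1.779, 0.001]
contact_force: [0.3, -0.3, 0.5]
opening: 0.0595
grip_force: 0.0
t 1.475 pos [ 0.5045 -0.3705  0.2217] turn [-0.002 -0.    -0.5  ] shift [0.007 0.001 0.432] F [ 0.3 -0.3  0.5]
```

```bash
python3 -m pendant '[0,0,-0.25,0,0,0.05,0.7, 0,0,-0.5,0.007,0.001,0.1,0.7, 0,0,-0.5,0.007,0.001,0.2,0.7, 0,0,-0.5,0.007,0.001,0.3,0.7, 0,0,-0.5,0.007,0.001,0.4,0.7, 0,0,-0.5,0.007,0.001,0.43,0.7, 0,0,-0.5,0.007,0.001,0.43,0.7]'; python3 go.py 0 -412 92 84
python3 - <<'E'
from h import *
d=grab("scene"); cv2.imwrite("pics/s2.png",cv2.resize(d["image"][110:290,130:370,::-1],(800,600),interpolation=cv2.INTER_CUBIC))
E
```

```text
t: 2.35
tool_pos: [0.5044, -0.3696, 0.093]
tool_rot: [-2.337, -2.099, 0.001]
contact_force: [-0.9, -0.3, 1.3]
opening: 0.0597
grip_force: 0.0
t 2.35 pos [ 0.5044 -0.3696  0.093 ] turn [-0.002 -0.001 -0.005] shift [0.003 0.003 0.003] F [-0.9 -0.3  1.3]
```

View pics/s2.png

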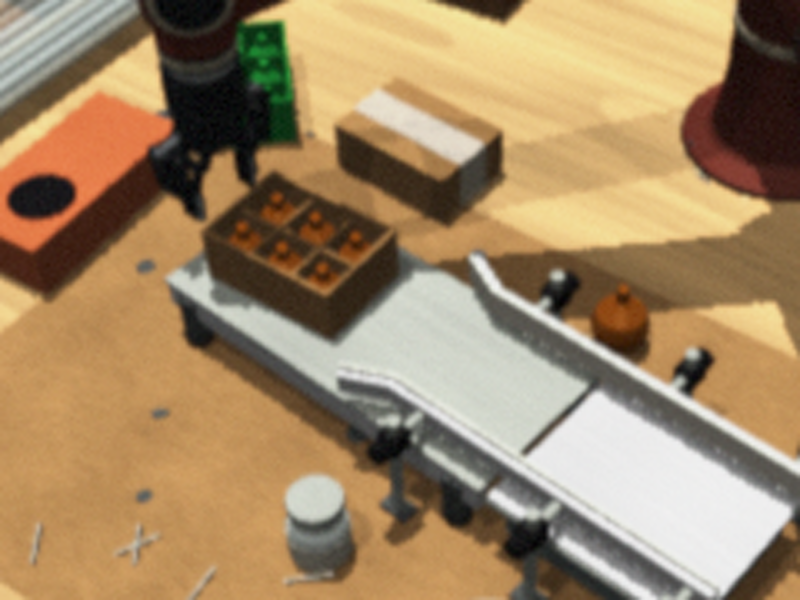

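The fingers stand just behind the carton's back face at crop (200,190), with the lane ahead clear. I'll start the push along tool x.

```bash
python3 -m pendant '[0,0,0,0.02,0,0,0.7, 0,0,0,0.04,0,0,0.7, 0,0,0,0.06,0,0,0.7, 0,0,0,0.08,0,0,0.7, 0,0,0,0.1,0,0,0.7, 0,0,0,0.12,0,0,0.7, 0,0,0,0.14,0,0,0.7, 0,0,0,0.16,0,0,0.7, 0,0,0,0.18,0,0,0.7, 0,0,0,0.2,0,0,0.7, 0,0,0,0.2,0,0,0.7]'; python3 go.py 0 -340 92 84
cat > look.py <<'E'
from go import *
import sys
d=grab("top"); u0,v0,w,h=[int(x) for x in sys.argv[2:6]]
k=min(800//w,600//h)
cv2.imwrite("pics/%s.png"%sys.argv[1],cv2.resize(d["image"][v0:v0+h,u0:u0+w,::-1],(w*k,h*k),interpolation=cv2.INTER_CUBIC))
import pickle;pickle.dump(d,open("last.pkl","wb")); print(k)
E
python3 look.py t3 230 165 130 75
```

```text
t: 3.78
tool_pos: [0.5117, -0.3083, 0.0931]
tool_rot: [-2.334, -2.101, -0.001]
contact_force: [0.1, -0.3, -0.8]
opening: 0.0597
grip_force: 0.0
t 3.775 pos [ 0.5117 -0.3083  0.0931] turn [-0.001 -0.003 -0.001] shift [0.037 0.    0.004] F [ 0.1 -0.3 -0.8]
6
```

View pics/t3.png

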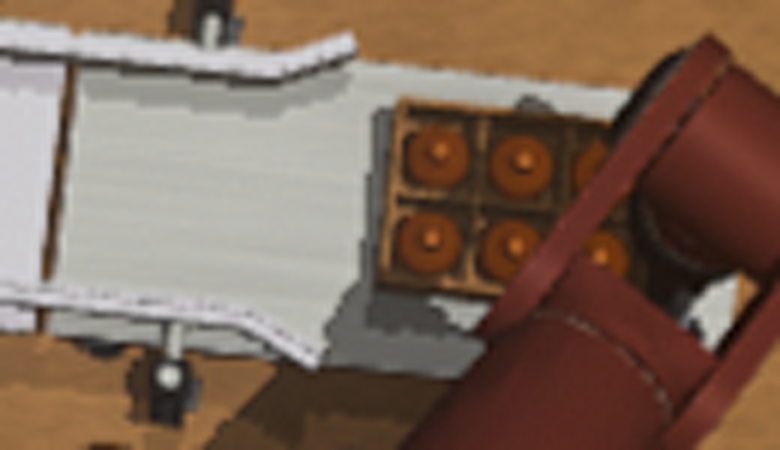

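The front rim corners are at crop (402,98) and (380,285), and the carton looks squared up. The near rail's inner top edge runs (0,285) to (235,310). I'll compute lane coordinates from these.

Run:
```python
from go import *
import pickle
d=pickle.load(open("last.pkl","rb"))
def L(u,v,h):
    p=ray(d,u,v,h)[:2]-O; return (np.array([p@EX,p@EY])*1e3).round(1)
g=lambda x,y,h:L(230+(x+.5)/6-.5,165+(y+.5)/6-.5,h)
f,n=g(402,98,.13),g(380,285,.13); print("front",f,n,"mid",(f+n)/2,"yaw deg",np.degrees(np.arctan2(f[1]-n[1],f[0]-n[0])))
print("near rail inner",g(5,285,.115),g(235,309,.115))
g0=lambda x,y,h:L(160+(x+.5)/3.81-.5,150+(y+.5)/3.81-.5,h)
print("near rail first",g0(50,210,.115),g0(415,250,.115),"far rail top edges",[g0(*p,.115) for p in((75,52),(440,92),(75,66),(440,103))])
print("seam",g(70,65,.07),g(47,280,.07))
# subpixel near rail inner edge: per column brightness change scanning upward
from scipy.ndimage import map_coordinates
im=d["image"].astype(float).min(-1)
E=[]
for u in range(180,268,4):
    col=im[180:235,u]; i=np.argmax(np.diff(col)[20:])+20; E.append((u,180+i+.5,*L(u,180+i+.5,.115)))
print(np.round(E,1)[:, :].tolist())
```

```text
front [  59.9 -193.9] [ -47.6 -192.5] mid [   6.15 -193.2 ] yaw deg -0.7461354127531149
near rail inner [-69.2  18.3] [ -68.4 -112.8]
near rail first [-65.8 216.8] [ -65.7 -111.8] far rail top edges [array([ 79.6, 213.8]), array([  79.3, -118.5]), array([ 66.8, 212.1]), array([  69.3, -119.6])]
seam [69.   0.2] [-58.9  -1.4]
[[180.0, 210.5, -82.6, 189.6], [184.0, 210.5, -81.1, 176.1], [188.0, 210.5, -79.6, 162.5], [192.0, 211.5, -81.5, 148.5], [196.0, 211.5, -80.0, 135.0], [200.0, 212.5, -81.9, 121.0], [204.0, 212.5, -80.5, 107.5], [208.0, 213.5, -82.4, 93.6], [212.0, 213.5, -80.9, 80.0], [216.0, 211.5, -72.6, 67.4], [220.0, 214.5, -81.3, 52.6], [224.0, 214.5, -79.8, 39.0], [228.0, 215.5, -81.7, 25.1], [232.0, 215.5, -80.2, 11.6], [236.0, 213.5, -71.9, -1.1], [240.0, 216.5, -80.6, -15.8], [244.0, 217.5, -82.5, -29.8], [248.0, 217.5, -81.0, -43.3], [252.0, 218.5, -82.9, -57.2], [256.0, 218.5, -81.4, -70.7], [260.0, 216.5, -73.1, -83.4], [264.0, 219.5, -81.8, -98.1]]
```

The lane model checks out: the seam is at 0 and the rails at about ±67. The carton is square but about 6 mm to the far side. I'll push on with a slight drift of -6 mm, then check before entering the rails.

```bash
python3 -m pendant '[0,0,0,0.02,-0.003,0,0.7, 0,0,0,0.04,-0.006,0,0.7, 0,0,0,0.06,-0.009,0,0.7, 0,0,0,0.08,-0.012,0,0.7, 0,0,0,0.1,-0.015,0,0.7, 0,0,0,0.12,-0.018,0,0.7, 0,0,0,0.14,-0.021,0,0.7, 0,0,0,0.16,-0.021,0,0.7, 0,0,0,0.16,-0.021,0,0.7]'; python3 go.py -6 -303 92 84; python3 look.py t4 215 165 130 75
```

```text
t: 4.95
tool_pos: [0.5106, -0.2602, 0.0934]
tool_rot: [-2.335, -2.101, -0.001]
contact_force: [0.2, -0.3, 0.2]
opening: 0.0597
grip_force: 0.0
t 4.95 pos [ 0.5106 -0.2602  0.0934] turn [ 0.    -0.001 -0.001] shift [0.002 0.001 0.005] F [ 0.2 -0.3  0.2]
6
```

View pics/t4.png

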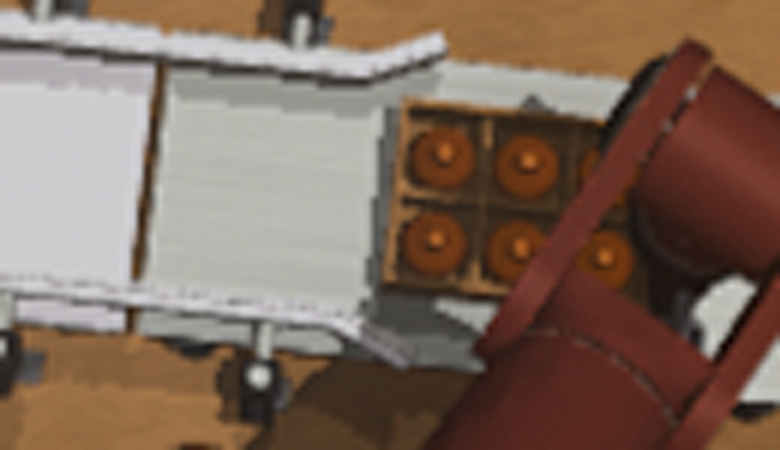

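The front corners are now at crop (407,98) and (385,283), still square and just before the lead-in.

```bash
cat > cor.py <<'E'
from go import *
import pickle,sys
d=pickle.load(open("last.pkl","rb")); a=[float(x) for x in sys.argv[1:]]
def g(x,y,h):
    p=ray(d,a[0]+(x+.5)/6-.5,a[1]+(y+.5)/6-.5,h)[:2]-O; return (np.array([p@EX,p@EY])*1e3).round(1)
f,n=g(a[2],a[3],.13),g(a[4],a[5],.13); print("front",f,n,"mid",(f+n)/2,"yaw",np.degrees(np.arctan2(f[1]-n[1],f[0]-n[0])).round(2))
for x,y in zip(a[6::2],a[7::2]): print(g(x,y,.115))
E
python3 cor.py 215 165 407 98 385 283 10 275 330 317 10 43 370 78
```

```text
front [  54.6 -146. ] [ -51.7 -144.9] mid [   1.45 -145.45] yaw -0.59
[-68.8  67. ]
[ -72.7 -116.1]
[64.1 83.6]
[  66.5 -123.8]
```

```bash
python3 -m pendant '[0,0,0,0.02,-0.002,0,0.7, 0,0,0,0.045,-0.004,0,0.7, 0,0,0,0.07,-0.006,0,0.7, 0,0,0,0.095,-0.008,0,0.7, 0,0,0,0.12,-0.008,0,0.7, 0,0,0,0.145,-0.008,0,0.7, 0,0,0,0.17,-0.008,0,0.7, 0,0,0,0.195,-0.008,0,0.7, 0,0,0,0.22,-0.008,0,0.7, 0,0,0,0.245,-0.008,0,0.7, 0,0,0,0.27,-0.008,0,0.7, 0,0,0,0.27,-0.008,0,0.7]'; python3 go.py -8 -222 92 84; python3 look.py t5 190 165 130 75
```

```text
t: 6.5
tool_pos: [0.5163, -0.1788, 0.0927]
tool_rot: [-2.333, -2.1, -0.001]
contact_force: [0.4, -0.4, -0.0]
opening: 0.0596
grip_force: 0.0
t 6.5 pos [ 0.5163 -0.1788  0.0927] turn [-0.002 -0.003 -0.001] shift [-0.     0.003  0.002] F [ 0.4 -0.4 -0. ]
6
```

View pics/t5.png

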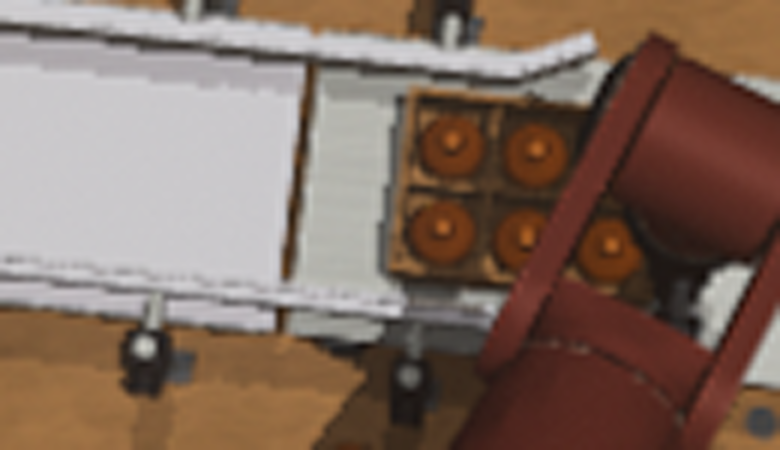

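The front corners are at about crop (411,88) and (389,273), inside the rails with clearance on both sides.

```bash
python3 cor.py 190 165 411 88 389 273 10 261 400 301 10 28 480 76
```

```text
front [ 51.2 -63.1] [-55.1 -62.7] mid [ -1.95 -62.9 ] yaw -0.22
[-70.2 152.6]
[-68.6 -70.1]
[ 63.3 170.2]
[  65.1 -100.9]
```

```bash
python3 -m pendant '[0,0,0,0.02,0,0,0.7, 0,0,0,0.05,0,0,0.7, 0,0,0,0.08,0,0,0.7, 0,0,0,0.11,0,0,0.7, 0,0,0,0.14,-0.001,0,0.7, 0,0,0,0.17,-0.001,0,0.7, 0,0,0,0.2,-0.001,0,0.7, 0,0,0,0.23,-0.001,0,0.7, 0,0,0,0.26,-0.002,0,0.7, 0,0,0,0.29,-0.002,0,0.7, 0,0,0,0.31,-0.002,0,0.7, 0,0,0,0.31,-0.002,0,0.7]'; python3 go.py -9 25 92 84; python3 look.py t6 165 155 130 75
```

```text
t: 8.05
tool_pos: [0.526, -0.0869, 0.0934]
tool_rot: [-2.335, -2.102, -0.001]
contact_force: [-0.3, 0.4, 0.2]
opening: 0.0593
grip_force: 0.0
t 8.05 pos [ 0.526  -0.0869  0.0934] turn [ 0.    -0.001 -0.001] shift [ 0.515 -0.     0.005] F [-0.3  0.4  0.2]
6
```

View pics/t6.png

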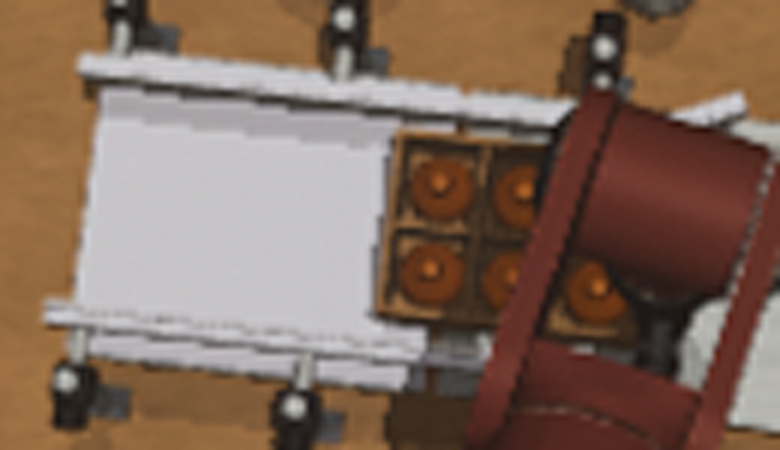

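The front corners are at crop (400,132) and (378,315), across the seam with gaps on both sides.

```bash
python3 cor.py 165 155 400 132 378 315 45 299 420 331 85 80 480 118
python3 - <<'E'
from go import *
import pickle
d=pickle.load(open("last.pkl","rb"))
for x,y in((100,90),(75,350)):
    p=ray(d,165+x/6-.5,155+y/6-.5,.07)[:2]-O; print("platter end",p@EX,p@EY)
E
```

```text
front [50.3 28.7] [-54.9  28.5] mid [-2.3 28.6] yaw 0.11
[-64.9 219.2]
[-59.7   5.2]
[ 63.2 213.6]
[ 66.1 -14.3]
platter end 0.06680336667894907 0.21390842781458935
platter end -0.08763119013019616 0.20784524233713544
```

```bash
python3 -m pendant '[0,0,0,0.02,0,0,0.7, 0,0,0,0.05,0,0,0.7, 0,0,0,0.08,0,0,0.7, 0,0,0,0.11,0,0,0.7, 0,0,0,0.14,0,0,0.7, 0,0,0,0.17,0,0,0.7, 0,0,0,0.2,0,0,0.7, 0,0,0,0.23,0.001,0,0.7, 0,0,0,0.26,0.001,0,0.7, 0,0,0,0.29,0.002,0,0.7, 0,0,0,0.32,0.002,0,0.7, 0,0,0,0.34,0.002,0,0.7]' && python3 -m pendant '[0,0,0,0.03,0,0,0.7, 0,0,0,0.06,0,0,0.7, 0,0,0,0.09,0,0,0.7, 0,0,0,0.12,0,0,0.7, 0,0,0,0.14,0,0,0.7, 0,0,0,0.16,0,0,0.7, 0,0,0,0.17,0,0,0.7, 0,0,0,0.175,0,0,0.7, 0,0,0,0.175,0,0,0.7]'; python3 go.py -9 25 92 84; python3 look.py t7 140 155 130 75
```

```text
t: 9.6
tool_pos: [0.5372, 0.0144, 0.0933]
tool_rot: [-2.335, -2.101, 0.0]
contact_force: [0.4, -3.2, 2.0]
opening: 0.0593
grip_force: 1.5
t: 10.72
tool_pos: [0.5427, 0.0663, 0.0932]
tool_rot: [-2.335, -2.101, -0.001]
contact_force: [0.6, -1.8, 0.3]
opening: 0.0596
grip_force: 0.6
t 10.725 pos [0.5427 0.0663 0.0932] turn [-0.    -0.001 -0.002] shift [ 0.002 -0.002  0.004] F [ 0.6 -1.8  0.3]
6
```

View pics/t7.png

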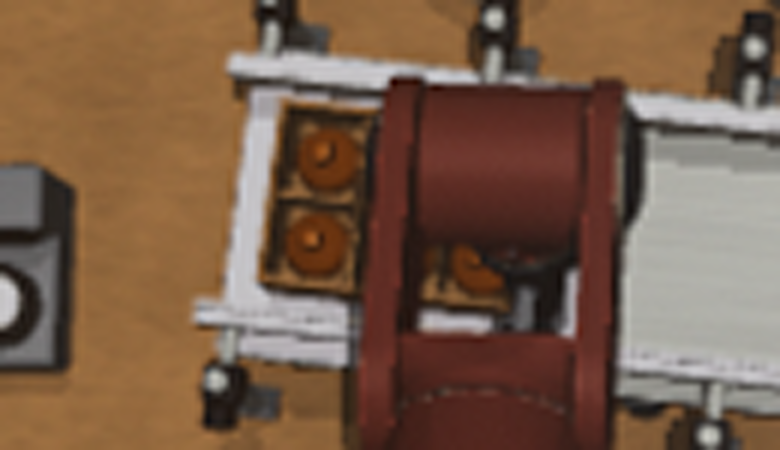

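The front corners are at crop (283,100) and (260,287), so the carton is wholly on the platter between the rails. I'll back off, rise, and compute the key position.

```bash
python3 cor.py 140 155 283 100 260 287 195 298 230 58; python3 -m pendant '[0,0,0,-0.02,0,0,0.7, 0,0,0,-0.05,0,0,0.7, 0,0,0,-0.08,0,0,0.7, 0,0,0,-0.08,0,0,0.7, 0,0,0,-0.08,0,-0.1,0.7, 0,0,0,-0.08,0,-0.2,0.7, 0,0,0,-0.08,0,-0.35,0.5, 0,0,0,-0.08,0,-0.5,0, 0,0,0,-0.08,0,-0.5,0]'
python3 - <<'E'
from go import *
import pickle
t=pickle.load(open("top.pkl","rb"));s=pickle.load(open("scene.pkl","rb"))
for d in(t,s):
    g=cv2.cvtColor(d["image"],cv2.COLOR_RGB2GRAY); c=(138,205) if d is t else (412,287)
    w=g[c[1]-9:c[1]+10,c[0]-9:c[0]+10]; m=(w>150).astype(np.uint8)
    l,st,cc=cv2.connectedComponentsWithStats(m)[1:4]; k=1+np.argmax(st[1:,4]); uv=cc[k]+np.array(c)-9
    print(st[k],uv,[ray(d,*uv,h).round(4).tolist() for h in(.055,.066)])
rel([.512,.396,.2],10)
E
python3 look.py a 0 0 130 75
```

```text
front [ 52.  181.7] [-55.7 180.5] mid [ -1.85 181.1 ] yaw 0.64
[-64.3 219.3]
[ 75.7 218.2]
t: 11.9
tool_pos: [0.5427, 0.0421, 0.2488]
tool_rot: [2.331, 2.097, 0.011]
contact_force: [-0.0, 0.6, 0.6]
opening: 0.0068
grip_force: 0.0
[ 5  5  9  9 63] [138.0952381 204.9047619] [[0.5122, 0.3981, 0.055], [0.5108, 0.3951, 0.066]]
[  4   3  12  12 109] [412.80733945 286.80733945] [[0.5057, 0.3956, 0.055], [0.5139, 0.3964, 0.066]]
t 11.9 pos [0.5427 0.0421 0.2488] turn [ 0.015 -0.013  2.465] shift [ 1.162 -0.228  0.161] F [-0.   0.6  0.6]
6
```

The carton is centred at lane (-2, 106) mm. Both views put the key at (0.512, 0.396) with its top at about 0.065.

```bash
python3 -m pendant '[0,0,0.2,0.1,-0.02,0,0, 0,0,0.4,0.25,-0.05,0,0, 0,0,0.6,0.4,-0.08,0,0, 0,0,0.8,0.6,-0.12,0,0, 0,0,0.85,0.8,-0.16,0,0, 0,0,0.85,0.9,-0.18,0,0, 0,0,0.85,0.9,-0.18,0,0]' && python3 go.py -0 0 0 84 >/dev/null; python3 -c "
from go import *; rel([.512,.396,.2],10)"
```

```text
t: 12.82
tool_pos: [0.5135, 0.3178, 0.2407]
tool_rot: [-2.739, -1.538, 0.006]
contact_force: [0.4, -0.3, -0.3]
opening: -0.0001
grip_force: 0.0
t 12.825 pos [0.5135 0.3178 0.2407] turn [-0.002  0.008  1.621] shift [ 0.221 -0.14   0.135] F [ 0.4 -0.3 -0.3]
```

```bash
python3 -m pendant '[0,0,0.3,0.1,-0.06,0,0, 0,0,0.6,0.2,-0.12,0.05,0, 0,0,0.9,0.22,-0.14,0.1,0, 0,0,0.9,0.22,-0.14,0.13,0]' && python3 -c "
from go import *; rel([.512,.396,.2],10)"
```

```text
t: 13.32
tool_pos: [0.5131, 0.3934, 0.2018]
tool_rot: [3.022, 0.853, -0.005]
contact_force: [0.3, -0.2, -0.0]
opening: -0.0002
grip_force: 0.0
t 13.325 pos [0.5131 0.3934 0.2018] turn [0.002 0.007 0.718] shift [ 0.001 -0.009  0.006] F [ 0.3 -0.2 -0. ]
```

```bash
python3 -m pendant '[0,0,0.3,0.001,-0.009,0,0, 0,0,0.6,0.001,-0.009,0,0, 0,0,0.72,0.001,-0.009,0.1,0, 0,0,0.72,0.001,-0.009,0.2,0, 0,0,0.72,0.001,-0.009,0.3,0, 0,0,0.72,0.001,-0.009,0.38,0, 0,0,0.72,0.001,-0.009,0.38,0]'
python3 - <<'E'
from go import *
rel([.512,.396,.065],10)
d=grab("scene"); cv2.imwrite("pics/s8.png",cv2.resize(d["image"][190:370,290:530,::-1],(800,600),interpolation=cv2.INTER_CUBIC))
E
```

```text
t: 14.2
tool_pos: [0.5112, 0.3946, 0.0872]
tool_rot: [3.127, 0.27, -0.008]
contact_force: [-0.1, -0.4, 0.1]
opening: -0.0
grip_force: 0.0
t 14.2 pos [0.5112 0.3946 0.0872] turn [ 0.005  0.011 -0.004] shift [ 0.004 -0.004  0.074] F [-0.1 -0.4  0.1]
```

View pics/s8.png

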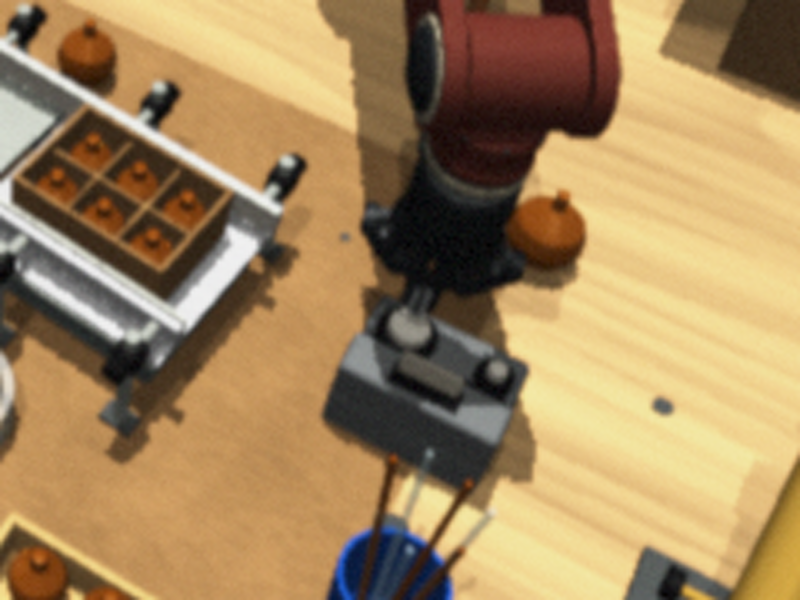

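The shut fingertips at crop (415,290) hang right above the big key at (410,328). The carton stands clear on the platter. I'll press in small steps.

```bash
python3 -m pendant '[0,0,0,0.003,-0.003,0.03,0, 0,0,0,0.003,-0.003,0.06,0, 0,0,0,0.003,-0.003,0.075,0, 0,0,0,0.003,-0.003,0.085,0, 0,0,0,0.003,-0.003,0.085,0]'
```

```text
t: 14.88
tool_pos: [0.5132, 0.398, 0.0649]
tool_rot: [3.13, 0.27, -0.001]
contact_force: [-0.7, -0.1, 2.5]
opening: -0.0001
grip_force: 1.0
```

```bash
python3 -m pendant '[0,0,0,0,0,0.007,0, 0,0,0,0,0,0.007,0]';  python3 -m pendant '[0,0,0,0,0,0.005,0, 0,0,0,0,0,0.005,0]'
```

```text
t: 15.12
tool_pos: [0.5136, 0.3983, 0.0631]
tool_rot: [-3.13, -0.27, -0.001]
contact_force: [-1.0, -0.8, 2.9]
opening: 0.0002
grip_force: 1.4
t: 15.38
tool_pos: [0.5136, 0.3983, 0.0615]
tool_rot: [-3.13, -0.269, -0.001]
contact_force: [-0.0, 0.4, 3.2]
opening: -0.0002
grip_force: 1.8
```

```bash
python3 -m pendant '[0,0,0,0,0,0.005,0, 0,0,0,0,0,0.005,0]';  python3 -m pendant '[0,0,0,0,0,0.007,0, 0,0,0,0,0,0.007,0]'
```

```text
t: 15.62
tool_pos: [0.5136, 0.3983, 0.061]
tool_rot: [-3.13, -0.27, -0.001]
contact_force: [-4.0, -1.5, 8.6]
opening: -0.0003
grip_force: 4.1
t: 15.88
tool_pos: [0.5137, 0.3984, 0.0608]
tool_rot: [3.13, 0.27, 0.0]
contact_force: [-6.9, -4.6, 18.0]
opening: 0.0002
grip_force: 8.3
```

The key has bottomed out: the force rose to 18 N with no further travel. Releasing and rising.

```bash
python3 -m pendant '[0,0,0,0,0,-0.04,0, 0,0,0,0,0,-0.1,0, 0,0,0,0,0,-0.2,0, 0,0,0,0,0,-0.35,0, 0,0,0,0,0,-0.45,0, 0,0,0,0,0,-0.45,0, 0,0,0,0,0,-0.45,0]'
python3 - <<'E'
from go import *
d=grab("scene"); cv2.imwrite("pics/s9.png",cv2.resize(d["image"][190:370,290:530,::-1],(800,600),interpolation=cv2.INTER_CUBIC))
E
```

```text
t: 16.75
tool_pos: [0.5128, 0.3977, 0.1914]
tool_rot: [3.129, 0.269, -0.002]
contact_force: [-0.1, 0.8, -0.3]
opening: -0.0002
grip_force: 0.0
```

View pics/s9.png

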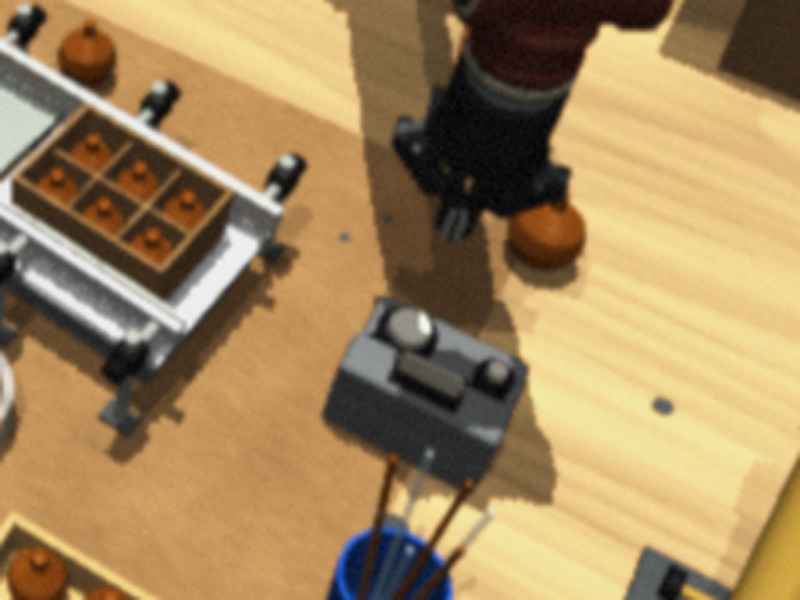

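The big key at crop (410,328) is up again and the hand is clear. The carton at (120,190) is flat on the platter, so I'm handing the job in.

```bash
python3 -c "
from station import ctrl; print(ctrl.finish_job())"
```

```text
the job is handed in; nothing more can be done
None
```

I pushed the carton between the rails onto the platter (centred about 3 mm short and 2 mm off the middle line by camera), pressed the big key fully down, let it up, and handed the job in at about 17 s of the 70 s allowed; no verdict came back.

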